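# Stir the scent beads before filling

### The arm

A 7-joint arm with a two-finger parallel gripper is mounted at the origin on the work surface. World frame = base frame: x ahead of the robot, y to its left, z up, the work surface at z = 0. Lengths are in m, angles in degrees, forces in N, time in s.
With the tool pointing down it reaches from about 0.425 to 0.875 m from the base axis. Payload 4.7 kg.
Tool frame: the origin (TCP) lies at the very end of the fingers, on their centre line; the grasp point (between the pads) lies 19 mm behind it; z points along the fingers, y is the direction in which the jaws open and shut (so a half turn about z gives the same grasp; the last joint's range is limited). The gripper opens to 87 mm and grips with 3 to 60 N. Pads are 19 mm wide; open, the fingers measure 117 mm over their backs; the gripper's body (75 mm by 190 mm) begins 51 mm behind the grasp point.
Start: joints at [66.583, 18.392, -4.016, 83.108, 1.295, 78.541, -3.26], TCP at [0.267, -0.593, 0.223] pointing down, gripper open.
Joint ranges: [-163.93, 163.93], [-17.29, 119.83], [-79.2, 71.16], [3.27, 140.29], [-89.18, 269.18], [5.43, 117.66], [-154.24, 154.24]. Speed limits (degrees/s): [147.25, 147.25, 180, 180, 180, 180, 180].

### API

Orientations are given as [roll, pitch, yaw] about the fixed x, y, z axes, in that order (R = Rz(yaw) Ry(pitch) Rx(roll)).
In Python, from cell import sensors, imaging, ticket gives the robot as it stands.
- The arm moves only by the tool carry_out, never from a script. Its argument "plan" is a list of rows, each an object of numbers: "fingers": the closure, from -1 (fully open) to 1 (shut); "dx", "dy", "dz": the shift along the tool's x, y, z normalised to -1 to 1, where 1 is 0.03 m; "rx", "ry", "rz": the turn, a rotation vector about the tool's x, y, z normalised to -1 to 1, where 1 is 10 degrees. A call has 1 to 12 rows; each row shifts and turns the commanded pose from where the row before left it, along the tool's axes as they then stand; what a row does not reach is not made up. A row lasts 1/8 s, in which the tool goes at most 62.5 mm and 10.7 degrees, less where a joint would pass 70% of its speed; a pose out of reach is approached as far as the arm can. A call with a number of a shift or a turn outside -1 to 1 is refused whole. A call with a gripper value outside its range is refused whole. The fingers move at their own pace and stop on an object; "force" is the grip in N (left out, the last holds). Time passes only in rows, so rows that do not move let the fingers close. It gives the time, the measured TCP pose, the force and the opening at its end, in the units of the state.
- sensors.get_obs(): the state, without advancing time (a new reading comes with each control period).
- imaging.read_camera(name): name is "side" or "top" or "wrist"; returns a dict with "color" (384x512x3 uint8, red, green, blue), "mtx" (3x3 intrinsics, pixels), "dist_coeffs" ([k1, k2, p1, p2, k3] as OpenCV has them; the pictures are not rectified), "extrinsics" (4x4, takes a point from world to camera coordinates); the wrist camera has in their place "tool_from_camera" (4x4, takes a point from camera to tool coordinates, whose origin is the TCP and whose axes are the flange's). Camera axes: x right, y down, z forward; pixel columns grow to the right and rows downward; lengths in m; the calibration is good to about 2 mm. A picture is of the moment at which its call begins: read the wrist's pose just before it. There is no depth.
- ticket.sign_off(): hands the job in, once; it reports no verdict.
The state is a dict: "time_s": time; "qpos": joint angles; "joint_velocities": joint speeds; "effort": joint torques, N m; "tool_pos": TCP position; "tool_rot": TCP orientation; "force": force on the tool from outside, world axes, zero at the start; "wrist_torque": the same for the moment, N m; "grip_width": finger opening in m.
Only numpy, scipy, OpenCV 4.12 (cv2) and the standard library are available. Lean on these libraries where they do the work, as an engineer would, in place of code of your own. Each camera call takes 0.05 s, during which the arm holds its last target.

### The job

Take the stirring rod with the narrow foot, lower it upright into the pot that holds the white beads, down close to the pot's floor, and stir the beads round with it until both large beads are at least 30 mm from where they lay. Then stand the rod upright again in its place on its mat; the large beads stay in the pot.

Things in the scene. Friction and masses are not known exactly. Their poses are not given: they have to be found in the camera images.
- stirrer_mid (a point): Stirring rod, loose, upright, 150 mm tall, 0.2 kg, on a fixed black mat (100 across, 4 thick). Round steel foot 28 across, 30 tall; shaft 10 thick; round black handle 26 thick over the top 60 mm. Point: on the axis half-way up (75 above its underside, 45 below the handle's middle), z up the axis. Not the tamper: same handle and height, wide thin foot 64 across, on another mat.
- pot: Fixed steel pot, round, 60 tall, 150 across outside, 138 inside, floor 5 thick. Origin: centre of its underside; z up. An equal pot is empty. Holds 6 smooth white balls by the wall, centres 51 off the axis, middle free: large ones (34 mm) at 0 and 180 deg from the pot's x, small (28 mm) at 40, 80, 220, 260, gaps at 130 and 310. Circling the rod 46 off the axis, from a gap, sweeps them along.
- bead_a_center (a point): Centre of the one large white bead, a ball 34 mm across, 24 g, loose on the pot's floor; starts by the wall on the pot's +x side.
- bead_b_center (a point): Centre of the other large white bead, a ball 34 mm across, 24 g, loose on the pot's floor; starts by the wall on the pot's -x side.
Not all that is in view belongs to the job. There is more than one size of the part that bears stirrer_mid; the job needs the smaller.

How it is judged (in metres and radians):
On the way, in this order (a step that is already met when the one before it is completed fails the run):
1. the rod's foot is down in the pot of beads, within 20 mm of its floor, roughly upright (20 degrees) (horizontal distance between stirrer_mid and pot below 0.06 m and z of stirrer_mid in the frame of pot below 0.1 m and angle between stirrer_mid's own z axis and vertical below 0.35 rad), for 0.1 s.
2. with the foot still down in the pot, both large beads lie at least 30 mm from where they started (all of step 1 and distance of each of bead_a_center, bead_b_center from where it was at the start of the episode above 0.03 m).
At the end, for the whole second after the job is handed in: The rod stands upright (within 10 degrees) on its mat within 30 mm of where it stood at the start, and both large beads lie in the pot (distance of stirrer_mid from where it was at the start of the episode below 0.03 m and angle between stirrer_mid's own z axis and vertical below 0.17 rad and horizontal distance between each of bead_a_center, bead_b_center and pot below 0.07 m and z of each of bead_a_center, bead_b_center in the frame of pot below 0.06 m); the robot touches nothing.
It also fails if it takes over 67 s, if anything falls off the work surface, if the arm or the gripper's body presses on something with over 40 N, if the wrist force passes 120 N, or if a joint passes its speed limit or range.

## Working session

There is one attempt and no reset: what is moved stays moved. The work goes in short steps, Python scripts to look and compute and a tool call to move; the robot and the scene stay as the last step left them, time stands still between calls to the robot, and variables do not carry over. Pictures are saved under pics/ and viewed, and the job is handed in when it is done.

Besides the shell and the picture viewer there is one more tool, called after "Request:" in YAML: its name, and indented under it one key for each argument. carry_out: Moves the arm, as the interface text tells. Scaled input: -1 to 1 covers 0.03 m each way for a shift and 10 degrees each way for a turn. Its arguments: {"type":"object","properties":{"plan":{"type":"array"},"force":{"type":"number"}},"required":["plan"]}

```bash
mkdir -p pics; ls
python3 - <<'E'
from cell import sensors, imaging
import cv2
o=sensors.get_obs();print(o)
for n in("top","side","wrist"):
    c=imaging.read_camera(n);cv2.imwrite(f"pics/{n}0.png",c["color"][:,:,::-1])
    print(n,c["mtx"],c["dist_coeffs"],c.get("extrinsics",c.get("tool_from_camera")))
E
```

```text
pics
{'time_s': 0.0, 'qpos': array([66.58283906, 18.44191925, -4.01531425, 83.17520412,  1.29485786,
       78.53994859, -3.26005421]), 'joint_velocities': array([ 0.043344  , -0.010131  ,  0.03005235, -0.02544916, -0.05760171,
       -0.0112122 , -0.03117187]), 'effort': array([ 4.92234194e-04, -4.91289997e+01, -4.03542425e-01, -3.12525916e+01,
       -6.38807681e-02,  4.39524197e-02,  1.84379073e-04]), 'tool_pos': array([ 0.26643425, -0.59227871,  0.22142642]), 'tool_rot': array([-1.79888162e+02,  5.62079530e-03,  2.42266342e+01]), 'force': array([0.29105503, 0.88191702, 0.01001624]), 'wrist_torque': array([-0.04722591, -0.07335948, -0.01630905]), 'grip_width': 0.08719340952693876}
top [[377.63684512   0.         255.16161462]
 [  0.         377.63684512 191.78088985]
 [  0.           0.           1.        ]] [-0.09490613  0.          0.          0.          0.        ] [[ 0.00373391 -0.99908727  0.04255207 -0.0137403 ]
 [-0.99200226 -0.00906937 -0.12589387  0.54226951]
 [ 0.12616489 -0.04174167 -0.9911307   0.83284131]
 [ 0.          0.          0.          1.        ]]
side [[417.92525334   0.         255.10222319]
 [  0.         417.92525334 191.24683712]
 [  0.           0.           1.        ]] [0.00835931 0.         0.         0.         0.        ] [[-0.7766628  -0.6299008   0.00445892  0.4282887 ]
 [-0.45774721  0.55950765 -0.69095491  0.31446674]
 [ 0.43273825 -0.53868003 -0.7228841   0.850786  ]
 [ 0.          0.          0.          1.        ]]
wrist [[335.7628774    0.         258.41473244]
 [  0.         335.7628774  195.56165527]
 [  0.           0.           1.        ]] [-0.09894361  0.          0.          0.          0.        ] [[ 2.34184248e-04 -9.61270826e-01 -2.75605415e-01  7.51798300e-02]
 [ 9.99999971e-01  2.40288434e-04  1.16179853e-05 -8.17441075e-05]
 [ 5.50567635e-05 -2.75605410e-01  9.61270854e-01 -1.63374399e-01]
 [ 0.00000000e+00  0.00000000e+00  0.00000000e+00  1.00000000e+00]]
```

View pics/top0.png

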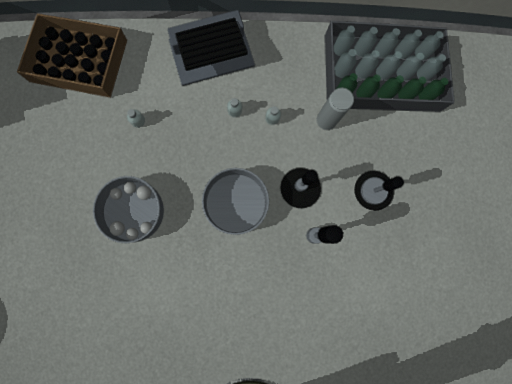

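View pics/side0.png

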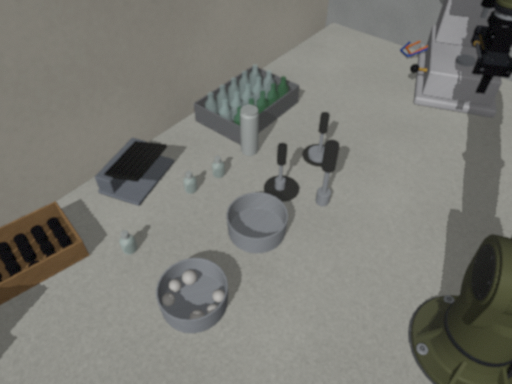

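View pics/wrist0.png

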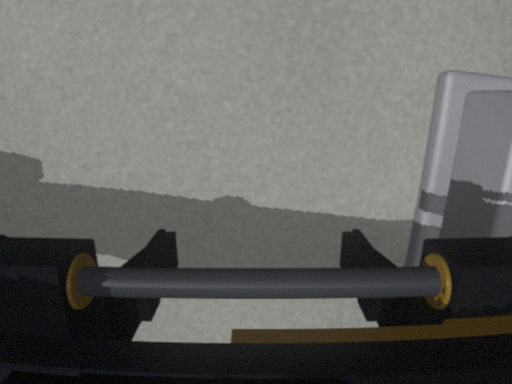

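Run:
```python
import cv2,numpy as np
t=cv2.imread("pics/top0.png");s=cv2.imread("pics/side0.png")
a=cv2.resize(t[165:250,85:175],None,fx=4,fy=4,interpolation=2)
b=cv2.resize(t[160:250,275:415],None,fx=4,fy=4,interpolation=2)
c=cv2.resize(s[250:335,150:235],None,fx=4,fy=4,interpolation=2)
d=cv2.resize(s[105:215,255:350],None,fx=4,fy=4,interpolation=2)
def bright(i): return np.clip(i.astype(float)*1.5,0,255).astype(np.uint8)
def row(x,y):
    h=max(x.shape[0],y.shape[0]);f=lambda i:cv2.copyMakeBorder(i,0,h-i.shape[0],0,0,0)
    return bright(np.hstack([f(x),f(y)]))
for n,x,y in(("crop1",a,c),("crop2",b,d)):
    r=row(x,y);k=min(1,800/r.shape[1],600/r.shape[0]);cv2.imwrite(f"pics/{n}.png",cv2.resize(r,None,fx=k,fy=k));print(r.shape,k)
```

```text
(340, 700, 3) 1
(440, 940, 3) 0.851063829787234
```

View pics/crop1.png

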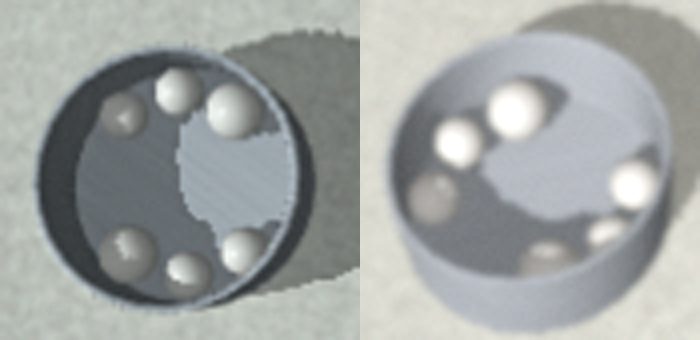

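View pics/crop2.png

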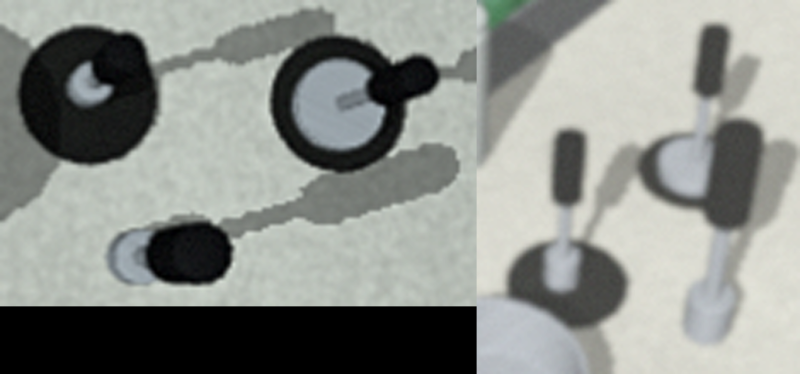

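The top view shows three rods. At (301,187) there is a narrow foot on a black mat. At (375,190) there is a wide thin foot on a mat, which is the tamper. At (325,234) there is a bigger rod with no mat. The crop confirms the first one is the job's rod. The beads are in the left pot at (128,210), with the large ones at about (143,192) and (117,229).

```bash
cat > h.py <<'E'
import cv2,numpy as np
from cell import sensors, imaging
def pose(o):
    r,p,y=np.radians(o["tool_rot"]);c,s=np.cos,np.sin
    Rx=np.array([[1,0,0],[0,c(r),-s(r)],[0,s(r),c(r)]]);Ry=np.array([[c(p),0,s(p)],[0,1,0],[-s(p),0,c(p)]]);Rz=np.array([[c(y),-s(y),0],[s(y),c(y),0],[0,0,1]])
    T=np.eye(4);T[:3,:3]=Rz@Ry@Rx;T[:3,3]=o["tool_pos"];return T
def cam(n):
    if n=="wrist":
        T=pose(sensors.get_obs());c=imaging.read_camera(n);c["E"]=np.linalg.inv(T@c["tool_from_camera"])
    else: c=imaging.read_camera(n);c["E"]=np.array(c["extrinsics"])
    return c
def cast(c,px,z):
    px=np.array(px,float).reshape(-1,1,2)
    u=cv2.undistortPoints(px,c["mtx"],c["dist_coeffs"]).reshape(-1,2)
    R=c["E"][:3,:3];o=-R.T@c["E"][:3,3];d=np.c_[u,np.ones(len(u))]@R
    return o+d*((z-o[2])/d[:,2])[:,None]
def proj(c,P):
    P=np.array(P,float).reshape(-1,3);R=c["E"][:3,:3];return cv2.projectPoints(P,cv2.Rodrigues(R)[0],c["E"][:3,3],c["mtx"],c["dist_coeffs"])[0].reshape(-1,2)
def circ(p):
    A=np.c_[2*p[:,:2],np.ones(len(p))];s=np.linalg.lstsq(A,(p[:,:2]**2).sum(1),rcond=None)[0]
    return s[:2],np.sqrt(s[2]+s[:2]@s[:2])
E
python3 - <<'E'
from h import *
c=cam("top");im=c["color"];g=cv2.cvtColor(im,cv2.COLOR_RGB2GRAY)
m=(g<45).astype(np.uint8)
n,l,st,ce=cv2.connectedComponentsWithStats(m)
for i in range(1,n):
    if st[i,4]>150: print(st[i],ce[i])
# mat
i=l[195,290];mm=(l==i).astype(np.uint8);cv2.imwrite("pics/mat.png",cv2.resize(mm[155:220,270:340]*255,None,fx=6,fy=6,interpolation=0))
k=max(cv2.findContours(mm,cv2.RETR_EXTERNAL,cv2.CHAIN_APPROX_NONE)[0],key=len)[:,0].astype(float)
p=cast(c,k,0.004);ok=np.ones(len(p),bool)
for _ in range(6):
    cc,r=circ(p[ok]);ok=abs(np.linalg.norm(p[:,:2]-cc,axis=1)-r)<.003
print("mat",cc,r,ok.sum(),len(ok))
# pot points by rough crop readings: rim in crop coordinates x 38..312(outer), y 46..308
for q,z in(((143.2,192.5),.022),((116.7,228.7),.022),((129,187.7),.019),((116,193.7),.019),((131.7,232.2),.019),((145.2,227.3),.019)):
    print(cast(c,q,z)[0])
q=np.array([[94.5,211],[163,211],[129,176.5],[129,242]]);print(cast(c,q,.06), circ(cast(c,q,.06)))
E
```

```text
[   0    0  512   28 5697] [254.21590311   8.82797964]
[  18   16   97   70 3623] [64.41015733 52.55754899]
[ 173   18   75   53 2607] [210.61411584  43.68431147]
[333  23 112  30 792] [381.41919192  30.5479798 ]
[102  29  25  67 617] [114.46353323  63.40032415]
[ 335   58  117   53 2474] [399.12691997  93.41754244]
[ 19  73  40  14 157] [36.44585987 79.86624204]
[ 280  168   41   40 1187] [300.50800337 187.61078349]
[355 171  49  40 775] [377.57677419 188.5716129 ]
[ 95 183  33  58 420] [103.25714286 212.31190476]
[318 225  25  18 375] [330.064 233.992]
mat [ 0.55767354 -0.11995359] 0.04776793185694434 107 115
[0.53988909 0.24920998 0.022     ]
[0.4555085  0.30738626 0.022     ]
[0.55123553 0.28379865 0.019     ]
[0.53685198 0.31375498 0.019     ]
[0.44796018 0.27313182 0.019     ]
[0.45955054 0.24226131 0.019     ]
[[0.49295675 0.34672473 0.06      ]
 [0.49453572 0.19404017 0.06      ]
 [0.57092969 0.27291784 0.06      ]
 [0.42581058 0.26671904 0.06      ]] (array([0.49821749, 0.27044743]), np.float64(0.07457773485759975))
```

View pics/mat.png

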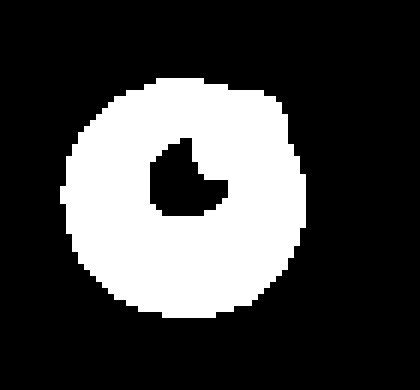

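```bash
cat > ov.py <<'E'
from h import *
th=np.linspace(0,2*np.pi,60)
def circle(x,y,z,r): return np.c_[x+r*np.cos(th),y+r*np.sin(th),0*th+z]
def overlay(c,items,box,f,name):
    x0,y0,x1,y1=box;im=cv2.resize(c["color"][y0:y1,x0:x1,::-1],None,fx=f,fy=f,interpolation=2)
    im=np.clip(im*1.4,0,255).astype(np.uint8)
    for P,col in items:
        q=(proj(c,P)-[x0,y0]+.5)*f
        cv2.polylines(im,[np.round(q).astype(int)],False,col,1)
    cv2.imwrite(name,im)
E
python3 - <<'E'
from ov import *
px,py=.498,.277;rx,ry=.558,-.120
its=[(circle(px,py,.06,.075),(0,0,255)),(circle(px,py,.06,.069),(0,255,0)),(circle(.540,.2492,.022,.017),(255,0,0)),(circle(.4555,.3074,.022,.017),(255,0,0))]
it2=[(circle(rx,ry,.004,.05),(0,0,255)),(circle(rx,ry,.034,.014),(255,0,0)),(circle(rx,ry,.094,.013),(0,255,255)),(circle(rx,ry,.154,.013),(0,255,0))]
c=cam("top");overlay(c,its,(85,165,175,250),4,"pics/o1.png");overlay(c,it2,(270,155,340,220),6,"pics/o3.png")
c=cam("side");overlay(c,its,(150,250,235,335),4,"pics/o2.png");overlay(c,it2,(255,130,310,210),6,"pics/o4.png")
a=[cv2.imread(f"pics/o{i}.png") for i in(1,2,3,4)]
def row(x,y):
    h=max(x.shape[0],y.shape[0]);f=lambda i:cv2.copyMakeBorder(i,0,h-i.shape[0],0,0,0);return np.hstack([f(x),f(y)])
cv2.imwrite("pics/oA.png",row(a[0],a[1]));cv2.imwrite("pics/oB.png",row(a[2],a[3]))
E
```

```text
(no output)
```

View pics/oA.png

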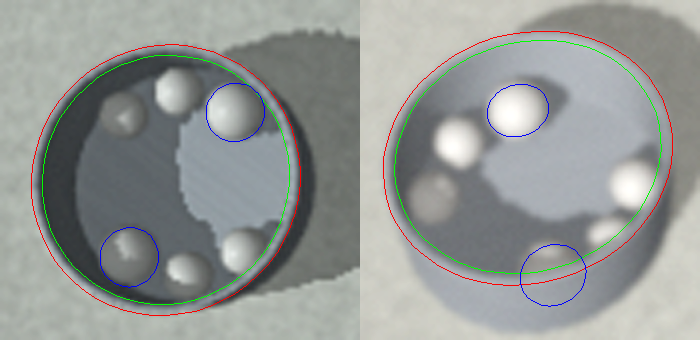

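View pics/oB.png

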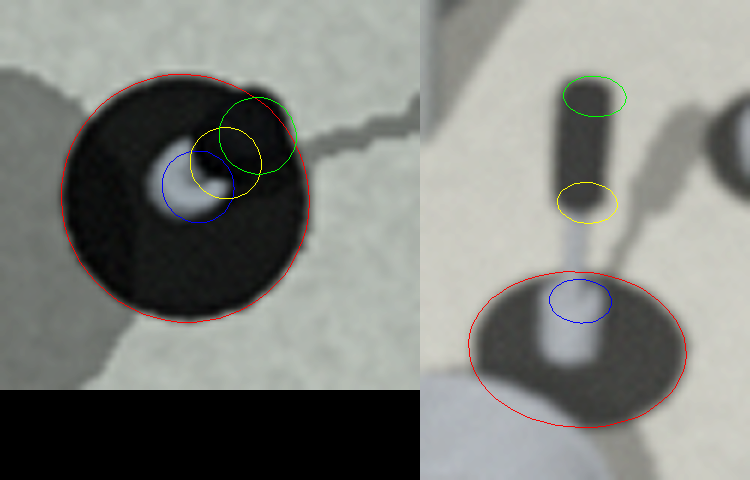

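The red/green overlay puts the bead pot near (0.499,0.276). The rod stands a few mm off its mat's centre, at top foot (298,184). I'll measure the neighbours and then pick the approach yaw.

Run:
```python
from ov import *
c=cam("top");s=cam("side")
def tri(a,b):
    A=[]
    for cc,p in((c,a),(s,b)):
        u=cv2.undistortPoints(np.array([[p]],float),cc["mtx"],cc["dist_coeffs"]).ravel();E=cc["E"]
        A+= [u[0]*E[2]-E[0],u[1]*E[2]-E[1]]
    A=np.array(A);X=np.linalg.lstsq(A[:,:3],-A[:,3],rcond=None)[0];return X,proj(c,X)[0]-a,proj(s,X)[0]-b
# handle top centres etc
print("rod handle mid",tri((309.3,178.5),(282.3,154.5)))
print("tall rod handle",tri((331,234),(331,155)))
print("tamper handle",tri((393,183.5),(323.5,122.5)))
print("bottle top", cast(c,(341,99),.2),cast(c,(327,122),0))
print("empty pot",cast(c,(235,201),.06))
print("tall foot",cast(c,(314,235),.03),"tamper foot",cast(c,(374,190),.01))
```

```text
rod handle mid (array([ 0.55984623, -0.11954669,  0.12338427]), array([0.0462412 , 0.07562748]), array([-0.07181977, -0.0087757 ]))
tall rod handle (array([ 0.44324205, -0.15390664,  0.16331524]), array([0.3091347 , 0.51309442]), array([-0.49100269, -0.01445317]))
tamper handle (array([ 0.55117687, -0.29994058,  0.12352587]), array([0.07780248, 0.13026048]), array([-0.11707327, -0.00506376]))
bottle top [[ 0.70580194 -0.17068619  0.2       ]] [[ 0.72316451 -0.18971638  0.        ]]
empty pot [[0.51809118 0.03549458 0.06      ]]
tall foot [[ 0.4439928  -0.14623104  0.03      ]] tamper foot [[ 0.5524514  -0.29911143  0.01      ]]
```

Request:
carry_out:
  plan:
    - {"fingers": -1, "rz": 0.81}
    - {"rz": 0.81}
    - {"rz": 0.8}
    - {"dx": 0.6, "dy": -0.95}
    - {"dx": 0.6, "dy": -0.95}
    - {"dx": 0.6, "dy": -0.95}
    - {"dx": 0.6, "dy": -0.95}
    - {"dx": 0.6, "dy": -0.95}
    - {"dx": 0.6, "dy": -0.95}
    - {"dx": 0.6, "dy": -0.95}
    - {"dx": 0.6, "dy": -0.95}
    - {"dx": 0.6, "dy": -0.95}
  force: 40

```text
validation failed for argument at $.pl...
```

Request:
carry_out:
  plan:
    - {"fingers": -1, "dx": 0, "dy": 0, "dz": 0, "rx": 0, "ry": 0, "rz": 0.81}
    - {"fingers": -1, "dx": 0, "dy": 0, "dz": 0, "rx": 0, "ry": 0, "rz": 0.81}
    - {"fingers": -1, "dx": 0, "dy": 0, "dz": 0, "rx": 0, "ry": 0, "rz": 0.8}
    - {"fingers": -1, "dx": 0.6, "dy": -0.95, "dz": 0, "rx": 0, "ry": 0, "rz": 0}
    - {"fingers": -1, "dx": 0.6, "dy": -0.95, "dz": 0, "rx": 0, "ry": 0, "rz": 0}
    - {"fingers": -1, "dx": 0.6, "dy": -0.95, "dz": 0, "rx": 0, "ry": 0, "rz": 0}
    - {"fingers": -1, "dx": 0.6, "dy": -0.95, "dz": 0, "rx": 0, "ry": 0, "rz": 0}
    - {"fingers": -1, "dx": 0.6, "dy": -0.95, "dz": 0, "rx": 0, "ry": 0, "rz": 0}
    - {"fingers": -1, "dx": 0.6, "dy": -0.95, "dz": 0, "rx": 0, "ry": 0, "rz": 0}
    - {"fingers": -1, "dx": 0.6, "dy": -0.95, "dz": 0, "rx": 0, "ry": 0, "rz": 0}
    - {"fingers": -1, "dx": 0.6, "dy": -0.95, "dz": 0, "rx": 0, "ry": 0, "rz": 0}
    - {"fingers": -1, "dx": 0.6, "dy": -0.95, "dz": 0, "rx": 0, "ry": 0, "rz": 0}
  force: 40

```text
time_s: 1.9
tool_pos: [0.4291, -0.3353, 0.2228]
tool_rot: [180.0, -0.0, 0.0]
force: [0.8, -0.6, -0.3]
grip_width: 0.0871
```

Request:
carry_out:
  plan:
    - {"fingers": -1, "dx": 0.55, "dy": -0.9, "dz": 0, "rx": 0, "ry": 0, "rz": 0}
    - {"fingers": -1, "dx": 0.55, "dy": -0.9, "dz": 0, "rx": 0, "ry": 0, "rz": 0}
    - {"fingers": -1, "dx": 0.55, "dy": -0.9, "dz": 0, "rx": 0, "ry": 0, "rz": 0}
    - {"fingers": -1, "dx": 0.55, "dy": -0.9, "dz": 0, "rx": 0, "ry": 0, "rz": 0}
    - {"fingers": -1, "dx": 0.55, "dy": -0.9, "dz": 0, "rx": 0, "ry": 0, "rz": 0}
    - {"fingers": -1, "dx": 0.55, "dy": -0.9, "dz": 0, "rx": 0, "ry": 0, "rz": 0}
    - {"fingers": -1, "dx": 0.55, "dy": -0.9, "dz": 0, "rx": 0, "ry": 0, "rz": 0}
    - {"fingers": -1, "dx": 0.5, "dy": -0.9, "dz": 0, "rx": 0, "ry": 0, "rz": 0}
    - {"fingers": -1, "dx": 0, "dy": 0, "dz": 0, "rx": 0, "ry": 0, "rz": 0}

```text
time_s: 3.02
tool_pos: [0.56, -0.1168, 0.2227]
tool_rot: [-179.9, -0.0, 0.3]
force: [-0.5, -0.3, 0.4]
grip_width: 0.0873
```

Run:
```python
from ov import *
c=cam("wrist");print(sensors.get_obs()["tool_pos"])
rx,ry=.560,-.1195
overlay(c,[(circle(rx,ry,.154,.013),(0,255,0)),(circle(rx,ry,.034,.014),(255,0,0)),(circle(.558,-.12,.004,.05),(0,0,255))],(0,0,512,384),1.5,"pics/w1.png")
```

```text
[ 0.55922697 -0.11914737  0.22254814]
```

View pics/w1.png

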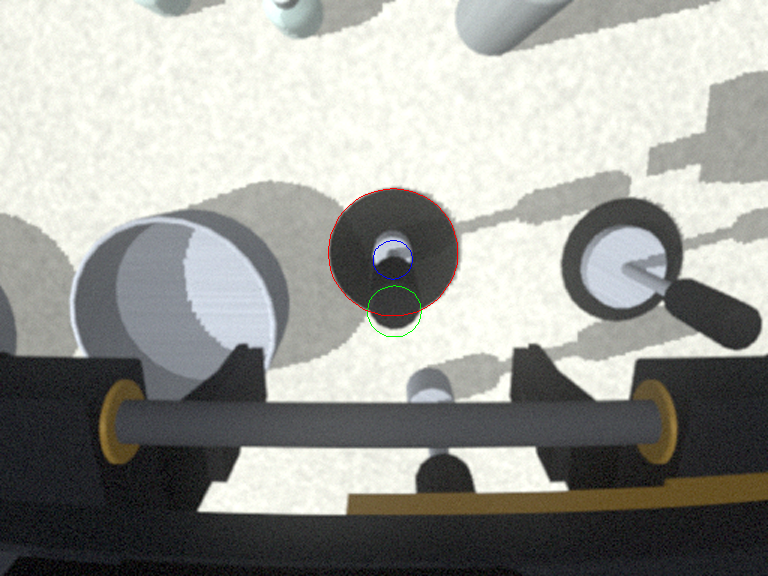

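The handle top sits at (395,312) in the view, centred left/right, and about 4 mm further in x than estimated. I'll correct x and go down.

Request:
carry_out:
  plan:
    - {"fingers": -1, "dx": 0.15, "dy": 0, "dz": 0.65, "rx": 0, "ry": 0, "rz": 0}
    - {"fingers": -1, "dx": 0, "dy": 0, "dz": 0.65, "rx": 0, "ry": 0, "rz": 0}
    - {"fingers": -1, "dx": 0, "dy": 0, "dz": 0.65, "rx": 0, "ry": 0, "rz": 0}
    - {"fingers": -1, "dx": 0, "dy": 0, "dz": 0.65, "rx": 0, "ry": 0, "rz": 0}
    - {"fingers": -1, "dx": 0, "dy": 0, "dz": 0.65, "rx": 0, "ry": 0, "rz": 0}
    - {"fingers": -1, "dx": 0, "dy": 0, "dz": 0.65, "rx": 0, "ry": 0, "rz": 0}
    - {"fingers": -1, "dx": 0, "dy": 0, "dz": 0, "rx": 0, "ry": 0, "rz": 0}

```text
time_s: 3.95
tool_pos: [0.5621, -0.1199, 0.1034]
tool_rot: [-179.9, 0.2, 0.0]
force: [-1.4, -0.8, 1.4]
grip_width: 0.0867
```

Run:
```python
from ov import *
c=cam("wrist");o=sensors.get_obs();print(o["tool_pos"],o["force"])
cv2.imwrite("pics/w2.png",c["color"][:,:,::-1])
c=cam("side");cv2.imwrite("pics/s2.png",cv2.resize(c["color"][70:240,200:400,::-1],None,fx=3,fy=3))
```

```text
[ 0.56306455 -0.12002103  0.10476436] [-0.9504105   0.3238607   1.32576026]
```

View pics/w2.png

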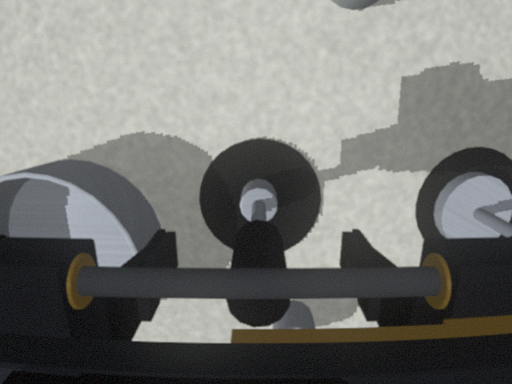

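View pics/s2.png

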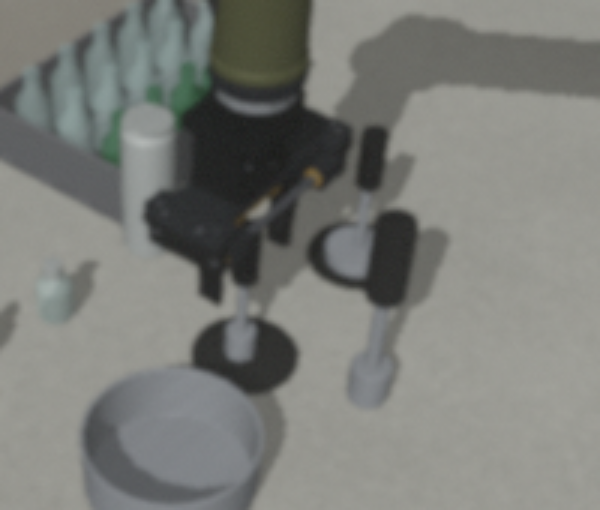

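Run:
```python
from ov import *
c=cam("wrist");o=sensors.get_obs();print(o["tool_pos"])
for x in (.558,.561,.564,.567):
    q=proj(c,circle(x,-.12,.154,.013));print(x,q.min(0),q.max(0))
    q=proj(c,circle(x,-.12,.034,.014));print("  foot",q.min(0),q.max(0))
```

```text
[ 0.56412128 -0.1202008   0.10622921]
0.558 [225.40848341 282.16478538] [290.19339531 336.98894591]
  foot [239.19036804 195.00852657] [277.00012808 230.80560084]
0.561 [225.16487953 275.31999152] [290.43995964 331.05646326]
  foot [239.12746448 191.03194529] [277.06741722 227.07955282]
0.564 [224.9203384  268.36574609] [290.68760818 325.02237691]
  foot [239.06463577 187.02869563] [277.13467845 223.32659591]
0.567 [224.67493288 261.3013932 ] [290.93627186 318.88563525]
  foot [239.00189258 182.99884992] [277.2019014  219.54672288]
```

The predicted handle edge (row 325) gives x = 0.564, so the rod is centred in the pads. I'll close.

Request:
carry_out:
  plan:
    - {"fingers": 1, "dx": 0, "dy": 0, "dz": 0, "rx": 0, "ry": 0, "rz": 0}
    - {"fingers": 1, "dx": 0, "dy": 0, "dz": 0, "rx": 0, "ry": 0, "rz": 0}
    - {"fingers": 1, "dx": 0, "dy": 0, "dz": 0, "rx": 0, "ry": 0, "rz": 0}
    - {"fingers": 1, "dx": 0, "dy": 0, "dz": 0, "rx": 0, "ry": 0, "rz": 0}
    - {"fingers": 1, "dx": 0, "dy": 0, "dz": 0, "rx": 0, "ry": 0, "rz": 0}
    - {"fingers": 1, "dx": 0, "dy": 0, "dz": 0, "rx": 0, "ry": 0, "rz": 0}
  force: 40

```text
time_s: 4.85
tool_pos: [0.5635, -0.1202, 0.1055]
tool_rot: [180.0, 0.0, 0.0]
force: [-1.0, 0.0, 0.5]
grip_width: 0.0349
```

Run:
```python
from ov import *
P=[]
for i in range(1): print(sensors.get_obs()["tool_pos"],sensors.get_obs()["grip_width"])
c=cam("top");p=c
px,py=.499,.276
u=np.array([.0844,-.0582]);print(np.degrees(np.arctan2(u[1],u[0])))
```

```text
[ 0.56345875 -0.12017716  0.10550814] 0.03489566308560639
-34.58911581236018
```

Not shut yet: the opening is 35 mm. I'll wait for it to finish closing.

Request:
carry_out:
  plan:
    - {"fingers": 1, "dx": 0, "dy": 0, "dz": 0, "rx": 0, "ry": 0, "rz": 0}
    - {"fingers": 1, "dx": 0, "dy": 0, "dz": 0, "rx": 0, "ry": 0, "rz": 0}
    - {"fingers": 1, "dx": 0, "dy": 0, "dz": 0, "rx": 0, "ry": 0, "rz": 0}
    - {"fingers": 1, "dx": 0, "dy": 0, "dz": 0, "rx": 0, "ry": 0, "rz": 0}

```text
time_s: 5.4
tool_pos: [0.5635, -0.1202, 0.1055]
tool_rot: [180.0, 0.0, 0.0]
force: [0.6, -0.2, -0.2]
grip_width: 0.0253
```

Request:
carry_out:
  plan:
    - {"fingers": 1, "dx": 0, "dy": 0, "dz": -0.5, "rx": 0, "ry": 0, "rz": 0}
    - {"fingers": 1, "dx": 0, "dy": 0, "dz": -0.7, "rx": 0, "ry": 0, "rz": 0}
    - {"fingers": 1, "dx": 0, "dy": 0, "dz": -0.7, "rx": 0, "ry": 0, "rz": 0}
    - {"fingers": 1, "dx": 0, "dy": 0, "dz": -0.7, "rx": 0, "ry": 0, "rz": 0}
    - {"fingers": 1, "dx": 0, "dy": 0, "dz": -0.7, "rx": 0, "ry": 0, "rz": 0}
    - {"fingers": 1, "dx": 0, "dy": 0, "dz": 0, "rx": 0, "ry": 0, "rz": 0}
    - {"fingers": 1, "dx": -0.1, "dy": -0.5, "dz": 0, "rx": 0, "ry": 0, "rz": 0}
    - {"fingers": 1, "dx": -0.2, "dy": -0.9, "dz": 0, "rx": 0, "ry": 0, "rz": 0}
    - {"fingers": 1, "dx": -0.2, "dy": -0.9, "dz": 0, "rx": 0, "ry": 0, "rz": 0}
    - {"fingers": 1, "dx": -0.2, "dy": -0.9, "dz": 0, "rx": 0, "ry": 0, "rz": 0}
    - {"fingers": 1, "dx": -0.2, "dy": -0.9, "dz": 0, "rx": 0, "ry": 0, "rz": 0}
    - {"fingers": 1, "dx": -0.2, "dy": -0.9, "dz": 0, "rx": 0, "ry": 0, "rz": 0}

```text
time_s: 6.9
tool_pos: [0.5288, 0.032, 0.2033]
tool_rot: [-180.0, 0.1, 0.1]
force: [0.4, 0.3, -0.9]
grip_width: 0.0254
```

Run:
```python
from ov import *
c=cam("wrist");o=sensors.get_obs();print(o["tool_pos"],o["force"],o["grip_width"])
overlay(c,[(circle(.499,.276,.06,.075),(0,0,255))],(0,0,512,384),1.5,"pics/w3.png")
```

```text
[0.52783237 0.03708917 0.20347699] [-0.63219266  4.00038828 -1.93308518] 0.02483415678392591
```

View pics/w3.png

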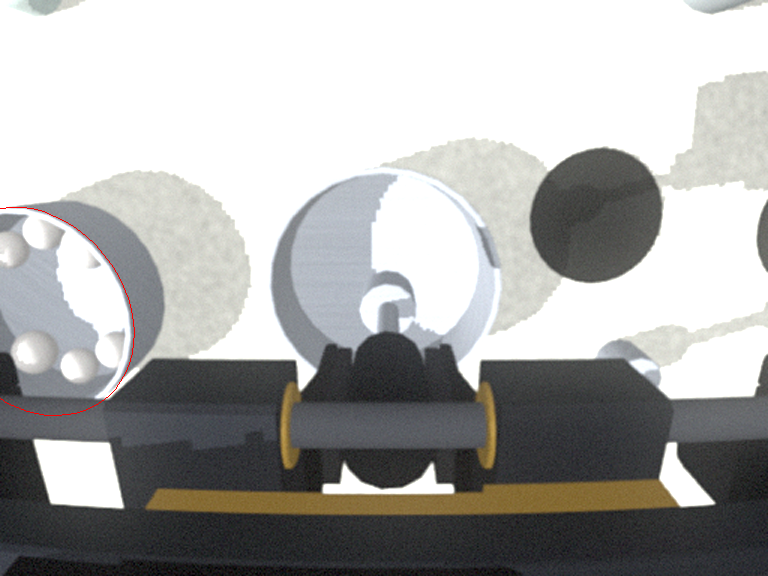

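The rod hangs upright in the gripper (foot at 388,305 in the enlarged view). The pot overlay at (0.499,0.276) fits the rim. I'll move over the gap at 310°.

Request:
carry_out:
  plan:
    - {"fingers": 1, "dx": -0.12, "dy": -0.9, "dz": 0, "rx": 0, "ry": 0, "rz": 0}
    - {"fingers": 1, "dx": -0.12, "dy": -0.9, "dz": 0, "rx": 0, "ry": 0, "rz": 0}
    - {"fingers": 1, "dx": -0.12, "dy": -0.9, "dz": 0, "rx": 0, "ry": 0, "rz": 0}
    - {"fingers": 1, "dx": -0.12, "dy": -0.9, "dz": 0, "rx": 0, "ry": 0, "rz": 0}
    - {"fingers": 1, "dx": -0.12, "dy": -0.9, "dz": 0, "rx": 0, "ry": 0, "rz": 0}
    - {"fingers": 1, "dx": -0.12, "dy": -0.9, "dz": 0, "rx": 0, "ry": 0, "rz": 0}
    - {"fingers": 1, "dx": -0.12, "dy": -0.9, "dz": 0, "rx": 0, "ry": 0, "rz": 0}
    - {"fingers": 1, "dx": 0, "dy": -0.2, "dz": 0, "rx": 0, "ry": 0, "rz": 0}
    - {"fingers": 1, "dx": 0, "dy": 0, "dz": 0, "rx": 0, "ry": 0, "rz": 0}
    - {"fingers": 1, "dx": 0, "dy": 0, "dz": 0, "rx": 0, "ry": 0, "rz": 0}

```text
time_s: 8.2
tool_pos: [0.5054, 0.2232, 0.2041]
tool_rot: [179.9, 0.0, -0.1]
force: [0.1, -0.8, -1.5]
grip_width: 0.0256
```

Run:
```python
from ov import *
c=cam("wrist");o=sensors.get_obs();print(o["tool_pos"],o["force"],o["grip_width"])
x,y,z=o["tool_pos"]
its=[(circle(.499,.276,.06,.075),(0,0,255)),(circle(.499,.276,.005,.046),(0,255,255)),(circle(x,y,z-.0715,.014),(255,0,0)),(circle(x,y,.013,.014),(0,255,0))]
overlay(c,its,(0,0,512,384),1.5,"pics/w4.png")
c=cam("top");overlay(c,its,(70,140,210,260),5,"pics/t4.png")
```

```text
[0.50549439 0.22325197 0.2042846 ] [-0.48153419 -0.20776222 -2.28634634] 0.025725099104235153
```

View pics/w4.png

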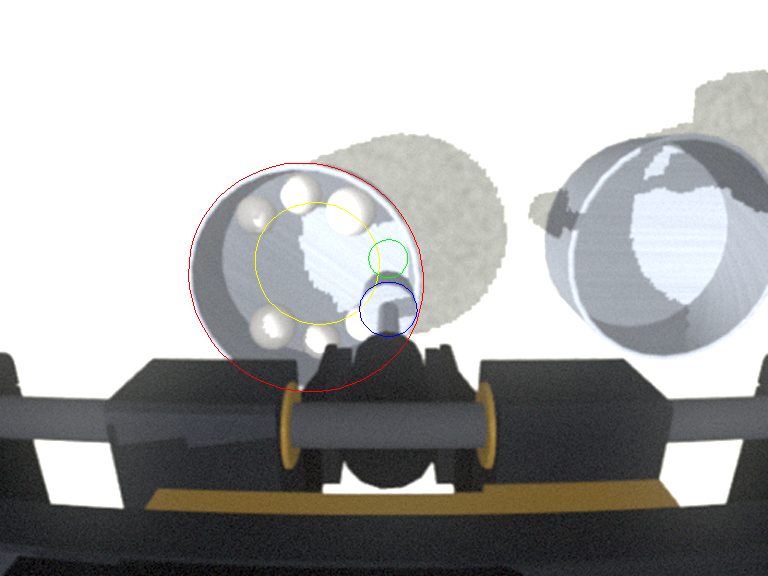

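View pics/t4.png

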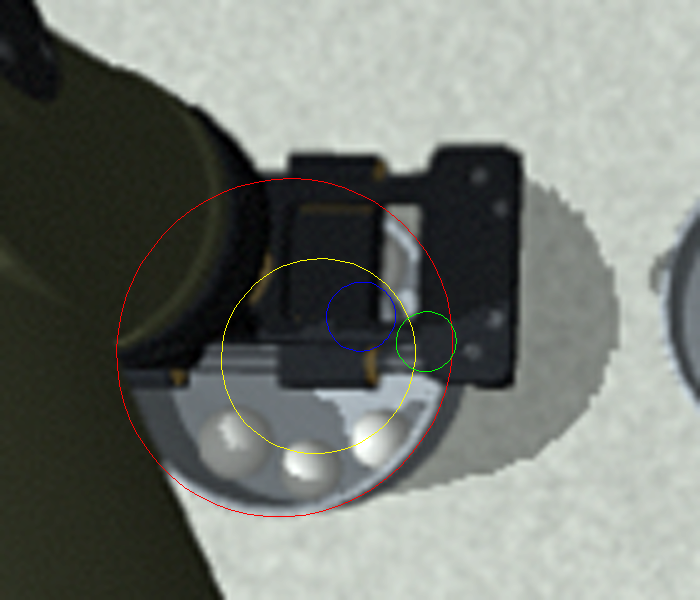

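Rod and pot line up. I'll shift onto the 46 mm circle and then go down.

Request:
carry_out:
  plan:
    - {"fingers": 1, "dx": -0.1, "dy": -0.25, "dz": 0, "rx": 0, "ry": 0, "rz": 0}
    - {"fingers": 1, "dx": 0, "dy": 0, "dz": 0.5, "rx": 0, "ry": 0, "rz": 0}
    - {"fingers": 1, "dx": 0, "dy": 0, "dz": 0.5, "rx": 0, "ry": 0, "rz": 0}
    - {"fingers": 1, "dx": 0, "dy": 0, "dz": 0.5, "rx": 0, "ry": 0, "rz": 0}
    - {"fingers": 1, "dx": 0, "dy": 0, "dz": 0.5, "rx": 0, "ry": 0, "rz": 0}
    - {"fingers": 1, "dx": 0, "dy": 0, "dz": 0.5, "rx": 0, "ry": 0, "rz": 0}
    - {"fingers": 1, "dx": 0, "dy": 0, "dz": 0.5, "rx": 0, "ry": 0, "rz": 0}
    - {"fingers": 1, "dx": 0, "dy": 0, "dz": 0, "rx": 0, "ry": 0, "rz": 0}
    - {"fingers": 1, "dx": 0, "dy": 0, "dz": 0, "rx": 0, "ry": 0, "rz": 0}

```text
time_s: 9.43
tool_pos: [0.5024, 0.2326, 0.1149]
tool_rot: [-180.0, -0.0, 0.0]
force: [0.3, -0.4, -1.4]
grip_width: 0.0257
```

Run:
```python
from ov import *
c=cam("wrist");o=sensors.get_obs();print(o["tool_pos"],o["force"],o["grip_width"])
x,y,z=o["tool_pos"]
its=[(circle(.499,.276,.06,.075),(0,0,255)),(circle(.499,.276,.005,.069),(0,255,255)),(circle(x,y,z-.0715,.014),(255,0,0))]
overlay(c,its,(0,0,512,384),1.5,"pics/w5.png")
# stir steps: waypoint every 12 deg from current angle about pot
r=.046;a0=np.arctan2(y-.276,x-.499);print(np.degrees(a0),np.hypot(x-.499,y-.276))
p=np.array([x,y])
for k in range(1,25):
    a=a0+np.radians(10*k);q=np.array([.499+r*np.cos(a),.276+r*np.sin(a)]);d=(q-p)/.03;print(round(np.degrees(a)),"dx %.2f dy %.2f"%(d[0],-d[1]));p=q
```

```text
[0.50261235 0.23263357 0.11516878] [ 0.04261857 -0.18035222 -1.39875733] 0.025198600615969246
-85.23835191144433 0.04351662167810088
-75 dx 0.27 dy 0.04
-65 dx 0.25 dy -0.09
-55 dx 0.23 dy -0.13
-45 dx 0.21 dy -0.17
-35 dx 0.17 dy -0.20
-25 dx 0.13 dy -0.23
-15 dx 0.09 dy -0.25
-5 dx 0.05 dy -0.26
5 dx 0.00 dy -0.27
15 dx -0.05 dy -0.26
25 dx -0.09 dy -0.25
35 dx -0.13 dy -0.23
45 dx -0.17 dy -0.21
55 dx -0.20 dy -0.17
65 dx -0.23 dy -0.13
75 dx -0.25 dy -0.09
85 dx -0.26 dy -0.05
95 dx -0.27 dy -0.00
105 dx -0.26 dy 0.05
115 dx -0.25 dy 0.09
125 dx -0.23 dy 0.13
135 dx -0.21 dy 0.17
145 dx -0.17 dy 0.20
155 dx -0.13 dy 0.23
```

View pics/w5.png

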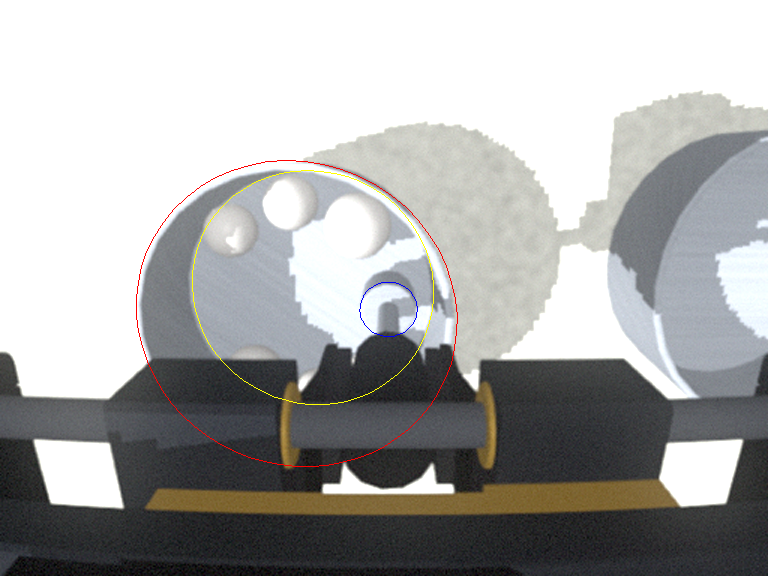

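The rod is down in the gap, with its foot at (388,305) inside the rim and the beads untouched. I'll stir the first arc.

Request:
carry_out:
  plan:
    - {"fingers": 1, "dx": 0.27, "dy": 0.02, "dz": 0, "rx": 0, "ry": 0, "rz": 0}
    - {"fingers": 1, "dx": 0.25, "dy": -0.09, "dz": 0, "rx": 0, "ry": 0, "rz": 0}
    - {"fingers": 1, "dx": 0.23, "dy": -0.13, "dz": 0, "rx": 0, "ry": 0, "rz": 0}
    - {"fingers": 1, "dx": 0.21, "dy": -0.17, "dz": 0, "rx": 0, "ry": 0, "rz": 0}
    - {"fingers": 1, "dx": 0.17, "dy": -0.2, "dz": 0, "rx": 0, "ry": 0, "rz": 0}
    - {"fingers": 1, "dx": 0.13, "dy": -0.23, "dz": 0, "rx": 0, "ry": 0, "rz": 0}
    - {"fingers": 1, "dx": 0.09, "dy": -0.25, "dz": 0, "rx": 0, "ry": 0, "rz": 0}
    - {"fingers": 1, "dx": 0.05, "dy": -0.26, "dz": 0, "rx": 0, "ry": 0, "rz": 0}
    - {"fingers": 1, "dx": 0, "dy": -0.27, "dz": 0, "rx": 0, "ry": 0, "rz": 0}
    - {"fingers": 1, "dx": -0.05, "dy": -0.26, "dz": 0, "rx": 0, "ry": 0, "rz": 0}
    - {"fingers": 1, "dx": -0.09, "dy": -0.25, "dz": 0, "rx": 0, "ry": 0, "rz": 0}
    - {"fingers": 1, "dx": -0.13, "dy": -0.23, "dz": 0, "rx": 0, "ry": 0, "rz": 0}

```text
time_s: 10.98
tool_pos: [0.5358, 0.3023, 0.1145]
tool_rot: [180.0, -0.0, 0.0]
force: [1.0, -1.3, -2.1]
grip_width: 0.0251
```

Run:
```python
from ov import *
c=cam("wrist");o=sensors.get_obs();print(o["tool_pos"],o["force"],o["grip_width"])
x,y,z=o["tool_pos"];print(np.degrees(np.arctan2(y-.276,x-.499)),np.hypot(x-.499,y-.276))
its=[(circle(.499,.276,.005,.069),(0,255,255)),(circle(.540,.2492,.022,.017),(0,0,255)),(circle(.4555,.3074,.022,.017),(0,0,255))]
overlay(c,its,(0,0,512,384),1.5,"pics/w6.png")
c=cam("side");overlay(c,its,(130,200,260,340),4,"pics/s6.png")
```

```text
[0.53499197 0.30325774 0.11457547] [-0.8715248   0.5850096  -1.85474963] 0.02509335102935021
37.13768004149388 0.045148711871041865
```

View pics/w6.png

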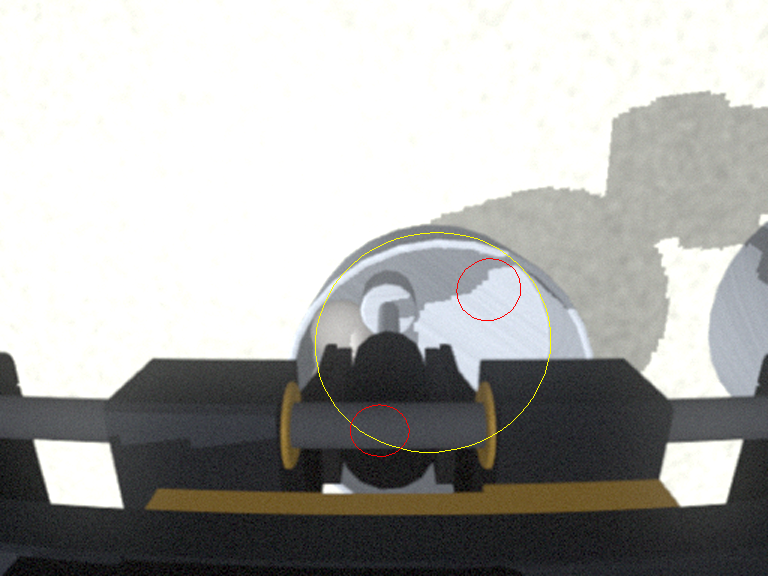

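View pics/s6.png

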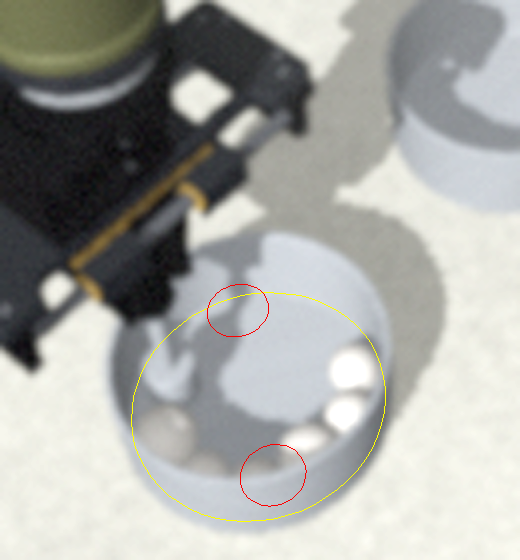

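The sweep works: large bead a is being pushed ahead of the rod, at (165,432) in the side crop, and the chain is closing up. I'll continue round.

Request:
carry_out:
  plan:
    - {"fingers": 1, "dx": -0.16, "dy": -0.21, "dz": 0, "rx": 0, "ry": 0, "rz": 0}
    - {"fingers": 1, "dx": -0.2, "dy": -0.17, "dz": 0, "rx": 0, "ry": 0, "rz": 0}
    - {"fingers": 1, "dx": -0.23, "dy": -0.13, "dz": 0, "rx": 0, "ry": 0, "rz": 0}
    - {"fingers": 1, "dx": -0.25, "dy": -0.09, "dz": 0, "rx": 0, "ry": 0, "rz": 0}
    - {"fingers": 1, "dx": -0.26, "dy": -0.05, "dz": 0, "rx": 0, "ry": 0, "rz": 0}
    - {"fingers": 1, "dx": -0.27, "dy": 0, "dz": 0, "rx": 0, "ry": 0, "rz": 0}
    - {"fingers": 1, "dx": -0.26, "dy": 0.05, "dz": 0, "rx": 0, "ry": 0, "rz": 0}
    - {"fingers": 1, "dx": -0.25, "dy": 0.09, "dz": 0, "rx": 0, "ry": 0, "rz": 0}
    - {"fingers": 1, "dx": -0.23, "dy": 0.13, "dz": 0, "rx": 0, "ry": 0, "rz": 0}
    - {"fingers": 1, "dx": -0.21, "dy": 0.17, "dz": 0, "rx": 0, "ry": 0, "rz": 0}
    - {"fingers": 1, "dx": 0, "dy": 0, "dz": 0, "rx": 0, "ry": 0, "rz": 0}

```text
time_s: 12.45
tool_pos: [0.4658, 0.3073, 0.1144]
tool_rot: [179.9, 0.0, 0.0]
force: [0.1, 0.2, -2.3]
grip_width: 0.0254
```

Run:
```python
from ov import *
c=cam("wrist");o=sensors.get_obs();print(o["tool_pos"],o["force"],o["grip_width"])
x,y,z=o["tool_pos"];print(np.degrees(np.arctan2(y-.276,x-.499)),np.hypot(x-.499,y-.276))
its=[(circle(.499,.276,.005,.069),(0,255,255)),(circle(.540,.2492,.022,.017),(0,0,255)),(circle(.4555,.3074,.022,.017),(0,0,255))]
overlay(c,its,(0,0,512,384),1.5,"pics/w7.png")
c=cam("side");overlay(c,its,(130,200,260,340),4,"pics/s7.png")
```

```text
[0.46618924 0.30764113 0.11444402] [ 0.06027413 -0.22813899 -1.59245596] 0.025249574662855125
136.0396544596695 0.04558187004682548
```

View pics/w7.png

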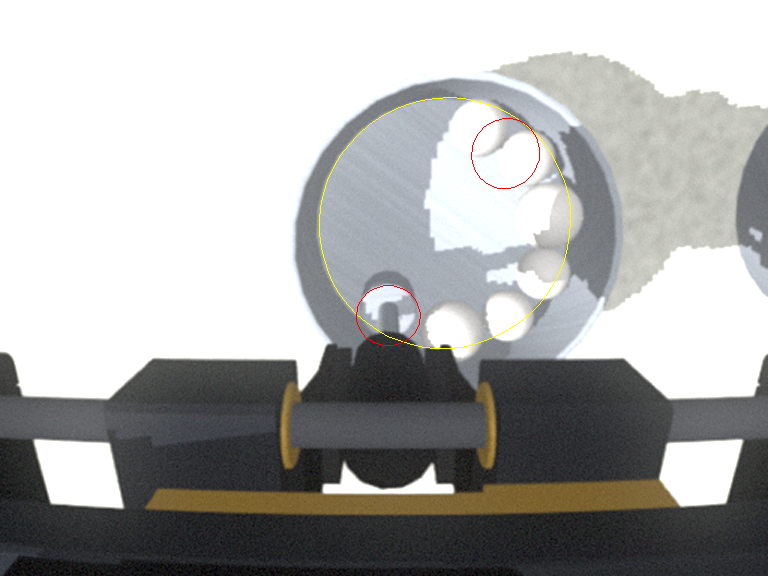

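View pics/s7.png

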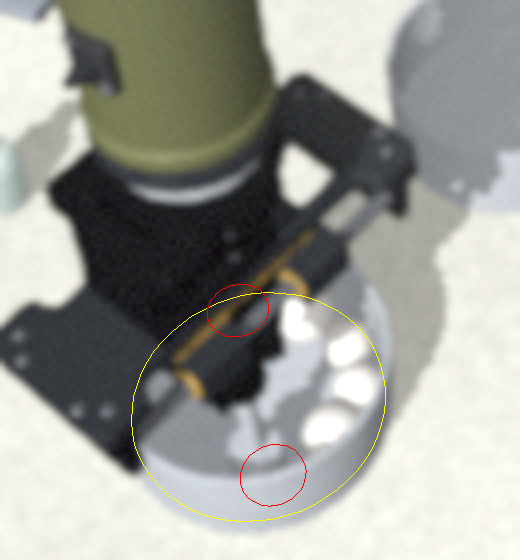

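Run:
```python
from h import *
c=cam("wrist")
for n,q,s in(("a",(453,331),(.540,.2492)),("b",(550,215),(.4555,.3074))):
    p=cast(c,np.array(q)/1.5-.33,.022)[0];print(n,p,"from start",np.hypot(*(p[:2]-s)),"from axis",np.hypot(p[0]-.499,p[1]-.276))
```

```text
a [0.44728418 0.27267988 0.022     ] from start 0.0956427118599618 from axis 0.051822285486304936
b [0.51022368 0.22489815 0.022     ] from start 0.09900119270488676 from axis 0.05231987952095948
```

Both large beads are over 95 mm from where they started and sit 52 mm off the axis, as they should by the wall. I'll lift out and head back.

Request:
carry_out:
  plan:
    - {"fingers": 1, "dx": 0, "dy": 0, "dz": -0.5, "rx": 0, "ry": 0, "rz": 0}
    - {"fingers": 1, "dx": 0, "dy": 0, "dz": -0.5, "rx": 0, "ry": 0, "rz": 0}
    - {"fingers": 1, "dx": 0, "dy": 0, "dz": -0.6, "rx": 0, "ry": 0, "rz": 0}
    - {"fingers": 1, "dx": 0, "dy": 0, "dz": -0.7, "rx": 0, "ry": 0, "rz": 0}
    - {"fingers": 1, "dx": 0, "dy": 0, "dz": -0.7, "rx": 0, "ry": 0, "rz": 0}
    - {"fingers": 1, "dx": 0, "dy": 0, "dz": 0, "rx": 0, "ry": 0, "rz": 0}
    - {"fingers": 1, "dx": 0.1, "dy": 0.5, "dz": 0, "rx": 0, "ry": 0, "rz": 0}
    - {"fingers": 1, "dx": 0.2, "dy": 0.9, "dz": 0, "rx": 0, "ry": 0, "rz": 0}
    - {"fingers": 1, "dx": 0.2, "dy": 0.9, "dz": 0, "rx": 0, "ry": 0, "rz": 0}
    - {"fingers": 1, "dx": 0.2, "dy": 0.9, "dz": 0, "rx": 0, "ry": 0, "rz": 0}
    - {"fingers": 1, "dx": 0.2, "dy": 0.9, "dz": 0, "rx": 0, "ry": 0, "rz": 0}
    - {"fingers": 1, "dx": 0.2, "dy": 0.9, "dz": 0, "rx": 0, "ry": 0, "rz": 0}

```text
time_s: 14.1
tool_pos: [0.499, 0.1556, 0.2034]
tool_rot: [179.9, 0.1, -0.0]
force: [0.1, -0.4, -1.8]
grip_width: 0.0254
```

Request:
carry_out:
  plan:
    - {"fingers": 1, "dx": 0.25, "dy": 0.9, "dz": 0, "rx": 0, "ry": 0, "rz": 0}
    - {"fingers": 1, "dx": 0.25, "dy": 0.9, "dz": 0, "rx": 0, "ry": 0, "rz": 0}
    - {"fingers": 1, "dx": 0.25, "dy": 0.9, "dz": 0, "rx": 0, "ry": 0, "rz": 0}
    - {"fingers": 1, "dx": 0.25, "dy": 0.9, "dz": 0, "rx": 0, "ry": 0, "rz": 0}
    - {"fingers": 1, "dx": 0.25, "dy": 0.9, "dz": 0, "rx": 0, "ry": 0, "rz": 0}
    - {"fingers": 1, "dx": 0.25, "dy": 0.9, "dz": 0, "rx": 0, "ry": 0, "rz": 0}
    - {"fingers": 1, "dx": 0.25, "dy": 0.9, "dz": 0, "rx": 0, "ry": 0, "rz": 0}
    - {"fingers": 1, "dx": 0.25, "dy": 0.9, "dz": 0, "rx": 0, "ry": 0, "rz": 0}
    - {"fingers": 1, "dx": 0.1, "dy": 0.7, "dz": 0, "rx": 0, "ry": 0, "rz": 0}
    - {"fingers": 1, "dx": 0, "dy": 0, "dz": 0, "rx": 0, "ry": 0, "rz": 0}
    - {"fingers": 1, "dx": 0, "dy": 0, "dz": 0, "rx": 0, "ry": 0, "rz": 0}

```text
time_s: 15.48
tool_pos: [0.5622, -0.0775, 0.2043]
tool_rot: [-179.9, 0.0, 0.1]
force: [0.4, 0.5, -1.4]
grip_width: 0.0253
```

Run:
```python
from ov import *
c=cam("wrist");o=sensors.get_obs();print(o["tool_pos"],o["tool_rot"],o["force"],o["grip_width"])
overlay(c,[(circle(.558,-.12,.004,.05),(0,0,255)),(circle(.5635,-.12,.004,.014),(0,255,0))],(0,0,512,384),1.5,"pics/w8.png")
```

```text
[ 0.56230477 -0.07708424  0.20446582] [-1.79953985e+02  1.70661911e-02  1.39838812e-01] [-0.32511981  0.00388887 -2.28105401] 0.025061809792058014
```

View pics/w8.png

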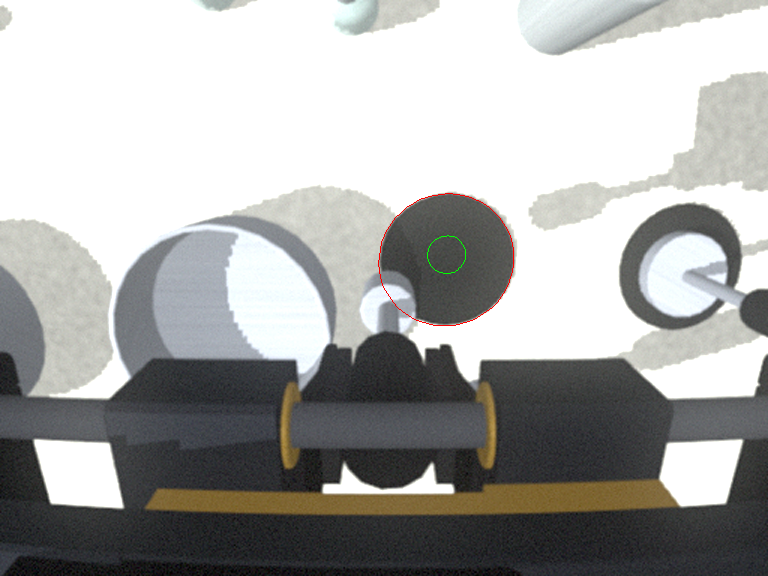

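The rod is still upright in the grip and needs to go another 43 mm in −y. The mat overlay fits.

Request:
carry_out:
  plan:
    - {"fingers": 1, "dx": 0.04, "dy": 0.72, "dz": 0, "rx": 0, "ry": 0, "rz": 0}
    - {"fingers": 1, "dx": 0, "dy": 0.71, "dz": 0, "rx": 0, "ry": 0, "rz": 0}
    - {"fingers": 1, "dx": 0, "dy": 0, "dz": 0.5, "rx": 0, "ry": 0, "rz": 0}
    - {"fingers": 1, "dx": 0, "dy": 0, "dz": 0.5, "rx": 0, "ry": 0, "rz": 0}
    - {"fingers": 1, "dx": 0, "dy": 0, "dz": 0.5, "rx": 0, "ry": 0, "rz": 0}
    - {"fingers": 1, "dx": 0, "dy": 0, "dz": 0.5, "rx": 0, "ry": 0, "rz": 0}
    - {"fingers": 1, "dx": 0, "dy": 0, "dz": 0.5, "rx": 0, "ry": 0, "rz": 0}
    - {"fingers": 1, "dx": 0, "dy": 0, "dz": 0.5, "rx": 0, "ry": 0, "rz": 0}
    - {"fingers": 1, "dx": 0, "dy": 0, "dz": 0.1, "rx": 0, "ry": 0, "rz": 0}
    - {"fingers": 1, "dx": 0, "dy": 0, "dz": 0.1, "rx": 0, "ry": 0, "rz": 0}
    - {"fingers": 1, "dx": 0, "dy": 0, "dz": 0, "rx": 0, "ry": 0, "rz": 0}
    - {"fingers": 1, "dx": 0, "dy": 0, "dz": 0, "rx": 0, "ry": 0, "rz": 0}

```text
time_s: 17.02
tool_pos: [0.5642, -0.1218, 0.1091]
tool_rot: [180.0, -0.1, 0.0]
force: [-0.2, 0.2, -2.5]
grip_width: 0.0256
```

Request:
carry_out:
  plan:
    - {"fingers": 1, "dx": 0, "dy": 0, "dz": 0.05, "rx": 0, "ry": 0, "rz": 0}
    - {"fingers": 1, "dx": 0, "dy": 0, "dz": 0.04, "rx": 0, "ry": 0, "rz": 0}
    - {"fingers": 1, "dx": 0, "dy": 0, "dz": 0.02, "rx": 0, "ry": 0, "rz": 0}
    - {"fingers": 1, "dx": 0, "dy": 0, "dz": 0, "rx": 0, "ry": 0, "rz": 0}
    - {"fingers": 1, "dx": 0, "dy": 0, "dz": 0, "rx": 0, "ry": 0, "rz": 0}

```text
time_s: 17.65
tool_pos: [0.5638, -0.1217, 0.1055]
tool_rot: [180.0, -0.0, 0.0]
force: [-1.6, 0.6, 0.6]
grip_width: 0.0253
```

Run:
```python
from ov import *
c=cam("side");print(sensors.get_obs()["force"])
overlay(c,[],(230,90,330,215),5,"pics/s9.png")
```

```text
[-1.30226221 -0.30990019  1.5187822 ]
```

View pics/s9.png

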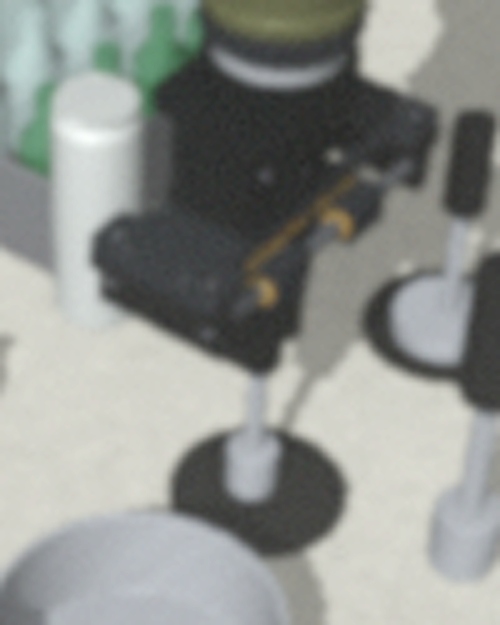

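The wrist force went from −2.5 to about +1 N at the original height, so the foot is on the mat. Releasing.

Request:
carry_out:
  plan:
    - {"fingers": 0.2, "dx": 0, "dy": 0, "dz": 0, "rx": 0, "ry": 0, "rz": 0}
    - {"fingers": 0.2, "dx": 0, "dy": 0, "dz": 0, "rx": 0, "ry": 0, "rz": 0}
    - {"fingers": -1, "dx": 0, "dy": 0, "dz": 0, "rx": 0, "ry": 0, "rz": 0}
    - {"fingers": -1, "dx": 0, "dy": 0, "dz": 0, "rx": 0, "ry": 0, "rz": 0}
    - {"fingers": -1, "dx": 0, "dy": 0, "dz": 0, "rx": 0, "ry": 0, "rz": 0}
    - {"fingers": -1, "dx": 0, "dy": 0, "dz": 0, "rx": 0, "ry": 0, "rz": 0}
    - {"fingers": -1, "dx": 0, "dy": 0, "dz": 0, "rx": 0, "ry": 0, "rz": 0}
    - {"fingers": -1, "dx": 0, "dy": 0, "dz": 0, "rx": 0, "ry": 0, "rz": 0}
    - {"fingers": -1, "dx": 0, "dy": 0, "dz": 0, "rx": 0, "ry": 0, "rz": 0}
    - {"fingers": -1, "dx": 0, "dy": 0, "dz": 0, "rx": 0, "ry": 0, "rz": 0}

```text
time_s: 18.95
tool_pos: [0.5638, -0.1217, 0.1052]
tool_rot: [180.0, -0.0, 0.0]
force: [-0.0, -0.9, -0.4]
grip_width: 0.0867
```

Run:
```python
from ov import *
c=cam("wrist");cv2.imwrite("pics/w10.png",c["color"][:,:,::-1])
```

```text
(no output)
```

View pics/w10.png

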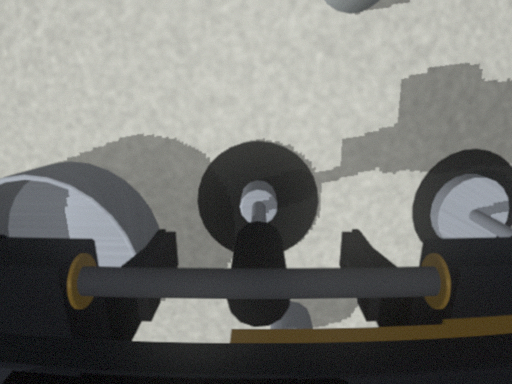

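The rod stands free between the open pads, with its foot at (258,203) on the mat as before. I'll go straight up and then aside, so the cameras can see.

Request:
carry_out:
  plan:
    - {"fingers": -1, "dx": 0, "dy": 0, "dz": -0.5, "rx": 0, "ry": 0, "rz": 0}
    - {"fingers": -1, "dx": 0, "dy": 0, "dz": -0.7, "rx": 0, "ry": 0, "rz": 0}
    - {"fingers": -1, "dx": 0, "dy": 0, "dz": -0.8, "rx": 0, "ry": 0, "rz": 0}
    - {"fingers": -1, "dx": 0, "dy": 0, "dz": -0.8, "rx": 0, "ry": 0, "rz": 0}
    - {"fingers": -1, "dx": 0, "dy": 0, "dz": -0.8, "rx": 0, "ry": 0, "rz": 0}
    - {"fingers": -1, "dx": 0, "dy": 0, "dz": -0.8, "rx": 0, "ry": 0, "rz": 0}
    - {"fingers": -1, "dx": -0.4, "dy": 0.8, "dz": 0, "rx": 0, "ry": 0, "rz": 0}
    - {"fingers": -1, "dx": -0.4, "dy": 0.9, "dz": 0, "rx": 0, "ry": 0, "rz": 0}
    - {"fingers": -1, "dx": -0.4, "dy": 0.9, "dz": 0, "rx": 0, "ry": 0, "rz": 0}
    - {"fingers": -1, "dx": -0.4, "dy": 0.9, "dz": 0, "rx": 0, "ry": 0, "rz": 0}
    - {"fingers": -1, "dx": -0.4, "dy": 0.9, "dz": 0, "rx": 0, "ry": 0, "rz": 0}
    - {"fingers": -1, "dx": -0.4, "dy": 0.9, "dz": 0, "rx": 0, "ry": 0, "rz": 0}

```text
time_s: 20.5
tool_pos: [0.4916, -0.2816, 0.2386]
tool_rot: [180.0, -0.1, 0.0]
force: [-0.2, -0.8, -0.0]
grip_width: 0.0874
```

Request:
carry_out:
  plan:
    - {"fingers": -1, "dx": -0.4, "dy": 0.9, "dz": 0, "rx": 0, "ry": 0, "rz": 0}
    - {"fingers": -1, "dx": -0.4, "dy": 0.9, "dz": 0, "rx": 0, "ry": 0, "rz": 0}
    - {"fingers": -1, "dx": -0.4, "dy": 0.9, "dz": 0, "rx": 0, "ry": 0, "rz": 0}
    - {"fingers": -1, "dx": 0, "dy": 0, "dz": 0, "rx": 0, "ry": 0, "rz": 0}
    - {"fingers": -1, "dx": 0, "dy": 0, "dz": 0, "rx": 0, "ry": 0, "rz": 0}

```text
time_s: 21.12
tool_pos: [0.4566, -0.3608, 0.238]
tool_rot: [-180.0, -0.1, 0.1]
force: [0.8, 0.1, 0.4]
grip_width: 0.0869
```

Run:
```python
from ov import *
print(sensors.get_obs()["tool_pos"])
a=[]
for n in("top","side"):
    c=cam(n);a.append(cv2.imread(f"pics/{n}0.png"));a.append(np.ascontiguousarray(c["color"][:,:,::-1]))
    if n=="top":
        for q,s in(("",""),):pass
cv2.imwrite("pics/cmp.png",cv2.resize(np.vstack([np.hstack(a[:2]),np.hstack(a[2:])]),(800,600),interpolation=cv2.INTER_AREA))
t=lambda im:cv2.resize(im[165:250,85:175],None,fx=4,fy=4,interpolation=2)
r=lambda im:cv2.resize(im[155:220,270:340],(366,340),interpolation=2)
cv2.imwrite("pics/fin.png",np.clip(np.hstack([t(a[1]),r(a[1])])*1.5,0,255).astype(np.uint8))
d=cv2.absdiff(a[0],a[1])[155:215,280:325];print("rod diff",d.mean())
```

```text
[ 0.45663319 -0.36075041  0.23797826]
rod diff 2.1609876543209876
```

View pics/cmp.png

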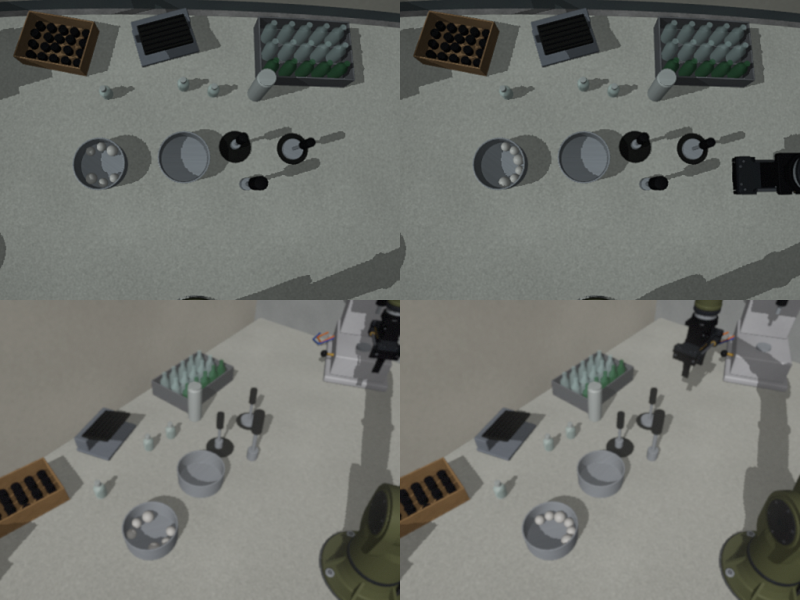

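View pics/fin.png

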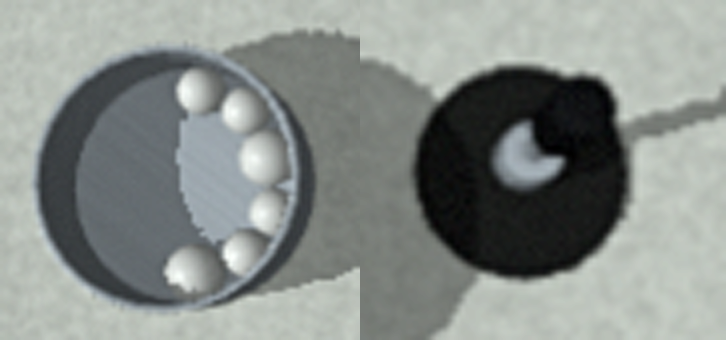

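All six beads lie in the pot: the large ones at (265,157) and (195,270) in the crop. The rod stands upright on its mat where it was, and nothing else has moved.

```bash
python3 -c "
from cell import ticket;print(ticket.sign_off())"
```

```text
the job is handed in; nothing more can be done
None
```

The stirring job is done and handed in. I gripped the narrow-foot rod by its handle and lowered it upright into a gap in the bead pot, about 8 mm above the floor. I then swept about 220° round the pot and stood the rod back on its mat. The arm was clear of everything at hand-in, at about 21 s of the 67 s allowed.

**Last checks:**
- **Beads, foot still in the pot:** the wrist camera put the large beads about 96 mm and 99 mm from where they started, both about 52 mm off the pot's axis.
- **Rod:** the final top and side pictures show it upright on its mat. It was released within about 2 mm of where I gripped it.
- **Everything else:** all six beads are in the pot and nothing else moved.

**Disagreements:**
- **Camera estimates:** they put the rod's x position 4–6 mm apart. I went with the wrist view, and the grip held without trouble.
- **First move call:** it was refused because rows must list every field. It moved nothing.

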